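# Slide the part carrier home on its loading track and lock it

## Robot

A 6-joint arm with a two-finger parallel gripper is mounted at the origin on the work surface. World frame = base frame: x ahead of the robot, y to its left, z up, the work surface at z = 0. Lengths are in mm, angles in rad, forces in N, time in s.
With the tool pointing down it reaches from about 325 to 900 mm from the base axis. Payload 6.1 kg.
Tool frame: the origin (TCP) lies at the very end of the fingers, on their centre line; the grasp point (between the pads) lies 19 mm behind it; z points along the fingers, y is the line along which they close (so a half turn about z gives the same grasp; the last joint's range is limited). The gripper opens to 85 mm and grips with 20 to 120 N. Pads are 22 mm wide; open, the fingers measure 114 mm over their backs; the gripper's body (76 mm by 85 mm) begins 54 mm behind the grasp point. The pads swing forward as they close: fully open they stand 13 mm farther back than shut.
Start: joints at [-1.373, 0.22, 1.526, -0, 1.395, -0.126], TCP at [198.85, -592.515, 231.3] pointing down, gripper open.
Joint ranges: [-2.98, 2.98], [-0.91, 2.08], [0.09, 2.57], [-1.24, 4.39], [0.2, 2.65], [-2.68, 2.68]. Speed limits (rad/s): [2.57, 2.57, 3.01, 3.14, 3.14, 3.14].

## Interface

Orientations are given as a unit quaternion [x, y, z, w].
In Python, from workcell import env gives the robot as it stands. The module is installed in compiled form; this text tells all that it offers.
- The arm moves only by the tool play_rows, never from a script. Its argument "rows" is a list of rows, each a list of 5 numbers: the finger opening in cm, from 0 to 8.54, then the shift along the tool's x, y, z in cm, then the turn about the tool's z in degrees. A call has 1 to 8 rows; each row shifts and turns the commanded pose from where the row before left it, along the tool's axes as they then stand; what a row does not reach is not made up. A row lasts 1/8 s, in which the tool goes at most 62.5 mm and 10.7 degrees, less where a joint would pass 70% of its speed; a pose out of reach is approached as far as the arm can. A call is refused whole if a number of a shift passes 6.25 or a number of a turn 10.7, either way. A call with a gripper value outside its range is refused whole. The fingers move at their own pace and stop on an object; "squeeze" is the grip in N (left out, the last holds). Time passes only in rows, so rows that do not move let the fingers close. It gives the time, the measured TCP pose, the force, the opening and the grip force at its end, in the units of the state.
- env.read_state(): the state, without advancing time (a new reading comes with each control period).
- env.camera(name): name is "scene" or "top" or "wrist"; returns the picture (420x560x3 uint8, red, green, blue); there is no depth.
- env.camera_model(name): a dict with "fx", "fy", "cx", "cy" (pixels), "extrinsics" (4x4, takes a point from world to camera coordinates); the wrist camera has in their place "mount" (4x4, takes a point from camera to tool coordinates, whose origin is the TCP and whose axes are the flange's). Camera axes: x right, y down, z forward; pixel columns grow to the right and rows downward; lengths in mm; the calibration is good to about 2 mm. A picture is of the moment at which its call begins: read the wrist's pose just before it. camera_model takes no time and is no camera call.
- env.close_job(): hands the job in; it is judged then, once.
The state is a dict: "clock": time; "qpos": joint angles; "qd": joint speeds; "effort": joint torques, N m; "tool_pos": TCP position; "tool_rot": TCP orientation; "ft_force": force on the tool from outside, world axes, zero at the start; "wrist_torque": the same for the moment, N m; "width": finger opening in mm; "grip_force": force on a finger pad.
Only numpy, scipy, OpenCV 4.12 (cv2) and the standard library are available. Lean on these libraries where they do the work, as an engineer would, in place of code of your own. Each camera call takes 0.05 s, during which the arm holds its last target. There are 200 camera calls.

## Task

With a fingertip, push the carrier plate by its blue tab along the rails of the loading track until you feel it drop into its locating notches, then push the red post to slide the lock bolt fully across, over the front edge of the seated carrier. Only push: do not lift anything, keep the black bracket standing in its nest on the carrier, and leave all the other things on the table where they are. Finish with the hand clear.

Things in the scene. Friction and masses are not known exactly. Their poses are not given: they have to be found in the camera images.
- track: fixed loading track: dark granite slab 400 x 170 x 30 mm with two steel rails (tops at z = 45 mm) between aluminium guides (tops 60 mm). Origin: centre of the slab's underside, on the table; z up; x along the rails to the home end, roughly to the robot's left. The home end has a grey bridge (x = 150 to 200 mm, 130 mm wide, top 59 mm) with the bolt on it
- track_home (a point): where the carrier's origin lies when it has dropped home: x = 55, y = 0, z = 39 mm in the track's frame. Notches 6 mm deep and 16 mm long in the rails take all four feet at once, only here; no notch catches it before. Run past them, the carrier slides some 30 mm on, to the bridge and bolt
- carrier: loose aluminium plate 130 (x, along the rails) x 117 x 10 mm, about 0.55 kg, on four feet 8 mm high, 12 mm long, on the rails. Origin: under its centre, level with the feet's undersides; top 18 mm above; x as the track's. Starts 110 to 170 mm short of home at track z = 45 mm; drops to 39 mm when home, where it stops dead (2 mm play each way). Slides at a few newtons
- carrier_tab (a point): centre of the rear face (to be pushed along the carrier's +x) of the blue upright tab at the carrier's rear edge; tab 46 mm wide, 8 mm thick, rising 28 mm above the plate. The point is at x = -61, y = 0, z = 32 mm in the carrier's frame, 14 mm above the plate top, which reaches 4 mm further back. Nothing stands behind the tab
- bolt (a joint): yellow sliding lock bolt on the bridge: 0 m open, 0.045 m fully across (end stop), covering 15 mm of the seated carrier's front edge. Starts at 0 to 0.006; moves along the track's -x, takes about 2 N, stays where left. Its underside is 3 mm above a seated carrier, but below the top of an unseated one
- bolt_post (a point): on the axis of the bolt's red upright post, 85 mm above the table; post 16 mm across, its cap 22 mm, top 18 mm above this point. At joint 0 it is at x = 175, y = 0 mm in the track's frame. Push it from the track's +x side towards the carrier. The bolt's plate (top 70 mm above the table) reaches 25 mm each way along x; guides 27 mm to each side rise to 73 mm
- bracket: loose black bearing bracket 30 x 54 x 42 mm standing in a 5 mm high brass rim on the carrier. Origin: centre of its underside
- carrier_nest (a point): centre of the floor of the brass-rimmed nest on the carrier (plate top, 15 mm ahead of the plate's centre), where the bracket's origin lies to within some 3 mm; the nest is 35 x 60 mm inside
- spare_bracket: loose orange bracket of the same shape on the table beside the track, a bystander. Origin: centre of its underside
- ring_gauge: steel ring gauge, 64 mm across and 20 mm high, flat on the table beside the track, a bystander. Origin: centre of its underside
- plug_gauge: plug gauge standing on its black handle, 26 mm across and 80 mm high, a bystander. Origin: centre of its underside
- cleaner: white bottle with a blue cap, 56 mm across and 140 mm high, a bystander. Origin: centre of its underside
- mug: blue mug, 80 mm across and 90 mm high, a bystander. Origin: centre of its underside
- mouse: black computer mouse 105 x 60 x 30 mm, a bystander. Origin: centre of its underside
Not all that is in view belongs to the job. Of the things that look like the carrier, the middle-sized one is meant.

How it is judged (in metres and radians):
On the way, in this order (a step that is already met when the one before it is completed fails the run):
1. the carrier has dropped into its notches, the bolt still open (x of carrier in the frame of track between 0.0515 and 0.0585 m and z of carrier in the frame of track below 0.0415 m and angle between the x axis of carrier and the x axis of track, either way round below 0.05 rad and angle between carrier's own z axis and vertical below 0.04 rad and value of joint bolt below 0.02 m), for 0.2 s.
2. the bolt is across (x of carrier in the frame of track between 0.0515 and 0.0585 m and z of carrier in the frame of track below 0.0415 m and angle between the x axis of carrier and the x axis of track, either way round below 0.05 rad and angle between carrier's own z axis and vertical below 0.04 rad and value of joint bolt above 0.038 m), for 0.1 s.
At the end, for the whole second after the job is handed in: The carrier sits in its notches (within 3.5 mm of home along the rails, down at least 3.5 of the 6 mm, level and straight to about 2 degrees) at rest, the bolt is at least 38 of its 45 mm across, and the bracket stands in its nest within 10 mm (all of step 2 and linear speed of carrier below 0.02 m/s and distance between bracket and carrier_nest below 0.01 m and angle between bracket's own z axis and vertical below 0.15 rad); the robot touches nothing.
It fails at once if the bolt is pushed across before the carrier has dropped home (value of joint bolt above 0.025 m and not (x of carrier in the frame of track between 0.0515 and 0.0585 m and z of carrier in the frame of track below 0.0415 m and angle between the x axis of carrier and the x axis of track, either way round below 0.05 rad and angle between carrier's own z axis and vertical below 0.04 rad)).
It fails at once if the carrier is lifted off its rails (z of carrier in the frame of track above 0.055 m).
It fails at once if the bracket is lifted or carried (z of bracket in the frame of carrier_nest above 0.012 m).
It fails at once if the bracket is knocked over or out of its nest (angle between bracket's own z axis and vertical above 0.5 rad or distance between bracket and carrier_nest above 0.02 m).
It fails at once if another thing on the table is moved by more than 25 mm (distance of any of spare_bracket, ring_gauge, plug_gauge, cleaner, mug, mouse from where it was at the start of the episode above 0.025 m).
It also fails if it takes over 48 s, if anything falls off the work surface, if the arm or the gripper's body presses on something with over 40 N, if the wrist force passes 120 N, or if a joint passes its speed limit or range.

## Working session

There is one attempt and no reset: what is moved stays moved. The work goes in short steps, Python scripts to look and compute and a tool call to move; the robot and the scene stay as the last step left them, time stands still between calls to the robot, and variables do not carry over. Pictures are saved under pics/ and viewed, at most 10 in all, crops included, and the job is handed in when it is done.

Besides the shell and the picture viewer there is one more tool, called after "Call:" by a JSON object that holds its "method" and its "body". play_rows: Moves the arm, as the interface text tells. Its arguments: {"type":"object","properties":{"rows":{"type":"array","items":{"type":"array","items":{"type":"number"}}},"squeeze":{"type":"number"}},"required":["rows"]}

```bash
mkdir -p pics
python3 - <<'E'
from workcell import env
import cv2
for n in("top","scene"):
    cv2.imwrite(f"pics/{n}0.png",env.camera(n)[:,:,::-1])
    m=env.camera_model(n);print(n,m)
s=env.read_state();print(s)
E
```

```text
top {'fx': 444.3086238193583, 'fy': 444.3086238193583, 'cx': 286.69194034225586, 'cy': 208.335843450109, 'extrinsics': array([[ 1.85597993e-02, -9.99719898e-01,  1.46853432e-02,
        -2.53533224e+01],
       [-9.96316914e-01, -1.97224344e-02, -8.34483817e-02,
         5.33664285e+02],
       [ 8.37146384e-02, -1.30824706e-02, -9.96403888e-01,
         1.41121460e+03],
       [ 0.00000000e+00,  0.00000000e+00,  0.00000000e+00,
         1.00000000e+00]])}
scene {'fx': 459.14676834588215, 'fy': 459.14676834588215, 'cx': 281.2815434280982, 'cy': 214.1814603084022, 'extrinsics': array([[-9.59081196e-02,  9.95173814e-01,  2.07536378e-02,
         3.18473290e+01],
       [ 6.99543639e-01,  8.22205717e-02, -7.09843979e-01,
        -2.95038887e+02],
       [-7.08124516e-01, -5.35617259e-02, -7.04053131e-01,
         1.58932075e+03],
       [ 0.00000000e+00,  0.00000000e+00,  0.00000000e+00,
         1.00000000e+00]])}
{'clock': 0.1, 'qpos': array([-1.37309638e+00,  2.21148515e-01,  1.52749529e+00,  2.63711191e-05,
        1.39468531e+00, -1.26053563e-01]), 'qd': array([ 0.0011468 , -0.00200366, -0.00380152, -0.00033701, -0.00035027,
        0.00064368]), 'effort': array([ 8.32573951e-04, -4.98241818e+01, -3.90546620e+01, -1.28852307e-04,
        5.67828320e-03,  9.95272899e-06]), 'tool_pos': array([ 198.75543626, -591.98854788,  230.30860188]), 'tool_rot': array([ 9.86926545e-01,  1.61168359e-01, -1.81247671e-05, -8.68135644e-04]), 'ft_force': array([-0.06715103, -0.07586945, -0.08667443]), 'wrist_torque': array([ 0.03340121, -0.03761898,  0.02253804]), 'grip_force': 0.0, 'width': 85.34329309581285}
```

View pics/top0.png

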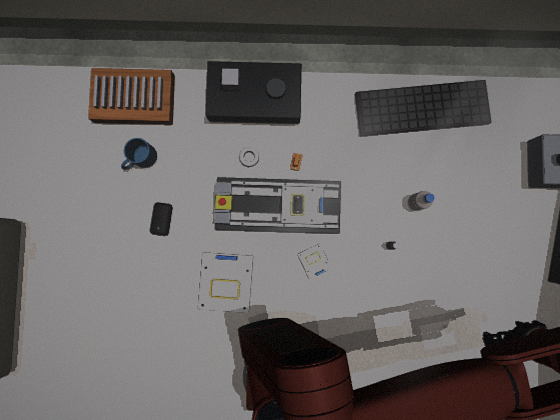

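View pics/scene0.png

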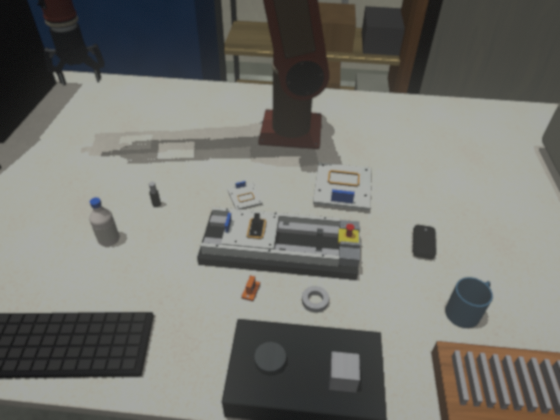

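The top picture shows the track at u 215-340, v 178-233, with its home end (bolt, red post at 222,202) on the left. The blue tab is near (321,205), and the two other plates are decoys off the track. The scene view agrees.

```bash
cat > h.py <<'E'
import numpy as np,cv2
from workcell import env
def ray(n,u,v,z):
    m=env.camera_model(n);E=m["extrinsics"];R,t=E[:3,:3],E[:3,3]
    c=-R.T@t;d=R.T@np.array([(u-m["cx"])/m["fx"],(v-m["cy"])/m["fy"],1])
    return c+d*(z-c[2])/d[2]
def proj(n,p):
    m=env.camera_model(n);E=m["extrinsics"];q=E[:3,:3]@np.asarray(p)+E[:3,3]
    return np.array([m["fx"]*q[0]/q[2]+m["cx"],m["fy"]*q[1]/q[2]+m["cy"]])
E
python3 - <<'E'
from h import *
im=cv2.imread("pics/top0.png");hsv=cv2.cvtColor(im,cv2.COLOR_BGR2HSV)
def seg(lo,hi,z,name):
    m=cv2.inRange(hsv,lo,hi);m[:170]=0;m[240:]=0;m[:,:205]=0;m[:,350:]=0
    n,l,s,c=cv2.connectedComponentsWithStats(m)
    for i in range(1,n):
        if s[i,4]>8: print(name,s[i],c[i],ray("top",*c[i],z).round(1))
seg((0,150,80),(8,255,255),103,"red");seg((20,120,80),(35,255,255),70,"yel");seg((100,120,50),(125,255,255),80,"blue")
cv2.imwrite("pics/crop.png",cv2.resize(im[170:242,205:350],None,fx=5.4,fy=5.4,interpolation=cv2.INTER_CUBIC))
E
```

```text
red [219 198   7   7  25] [221.76 201.56] [544.1 183.9 103. ]
yel [215 195  17  15 175] [223.56571429 201.94857143] [546.1 182.6  70. ]
```

View pics/crop.png

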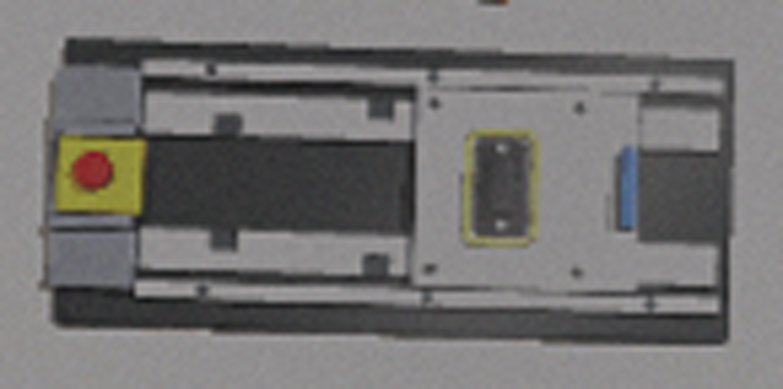

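The crop shows the slab corners at (66,40), (733,62), (727,342) and (54,326). The tab's top is at (627,188) and the notches are at x of about 228 and 380.

Run:
```python
from h import *
f=lambda x,y,z:ray("top",205+(x+.5)/5.4-.5,170+(y+.5)/5.4-.5,z)
C=[f(66,40,30),f(733,62,30),f(727,342,30),f(54,326,30)]
print(np.round(C,1))
A,B,D,E=C
ax=((A-B)+(E-D));ax/=np.linalg.norm(ax);o=sum(C)/4;yv=np.array([-ax[1],ax[0],0])
print("centre",o,"ax",ax,"yaw",np.degrees(np.arctan2(ax[1],ax[0])))
for n,p in dict(tab=f(627,188,91),cap=f(92,170,103),front=f(415,185,63),bridgefront=f(140,100,59),br=f(503,187,105)).items(): print(n,p.round(1),"track",((p-o)@ax).round(1),((p-o)@yv).round(1))
s=env.read_state()
from scipy.spatial.transform import Rotation as R
print(R.from_quat(s["tool_rot"]).as_matrix().round(3));
```

```text
[[ 630.2  211.9   30. ]
 [ 625.3 -186.7   30. ]
 [ 457.8 -184.6   30. ]
 [ 459.7  213.6   30. ]]
centre [543.24054725  13.55752771  30.        ] ax [0.00861732 0.99996287 0.        ] yaw 89.5062575718909
tab [ 542.5 -118.7   91. ] track -132.2 -0.4
cap [545.5 184.3 103. ] track 170.7 -0.8
front [544.4   2.1  63. ] track -11.4 -1.3
bridgefront [591.4 163.5  59. ] track 150.4 -46.9
br [540.3 -47.4 105. ] track -61.0 2.4
[[ 0.948  0.318 -0.   ]
 [ 0.318 -0.948  0.002]
 [ 0.    -0.002 -1.   ]]
```

Call:
{"method": "play_rows", "body": {"rows": [[0,5,-3.2,0,0],[0,5,-3.2,0,0],[0,5,-3.2,0,0],[0,5,-3.2,0,0],[0,5,-3.2,0,0],[0,5,-3.2,0,0],[0,5,-3.2,0,0],[0,4,-2.5,0,0]], "squeeze": 60}}

```text
clock: 1.1
tool_pos: [490.3, -230.1, 231.0]
tool_rot: [0.987, 0.162, -0.0, -0.0]
ft_force: [0.8, -1.2, 1.7]
width: -0.0
grip_force: 0.0
```

Call:
{"method": "play_rows", "body": {"rows": [[0,0,0,0,9.5],[0,0,0,0,9.5],[0,0,0,0,0]]}}

```text
clock: 1.48
tool_pos: [489.2, -232.0, 230.8]
tool_rot: [1.0, -0.003, -0.0, -0.0]
ft_force: [-0.3, 0.4, -0.5]
width: -0.1
grip_force: 0.0
```

Call:
{"method": "play_rows", "body": {"rows": [[0,2.7,-3.0,2.0,0],[0,2.6,-3.0,3.0,0],[0,0,0,4.0,0],[0,0,0,4.0,0],[0,0,0,2.7,0],[0,0,0,0,0],[0,0,0,0,0]]}}

```text
clock: 2.35
tool_pos: [543.5, -173.3, 75.5]
tool_rot: [1.0, -0.003, 0.001, 0.0]
ft_force: [1.4, 0.2, 0.4]
width: 0.3
grip_force: 0.0
```

Run:
```python
from h import *
s=env.read_state();print(s["tool_pos"],s["ft_force"],s["tool_rot"])
a=env.camera("scene");b=env.camera("top")
a=cv2.resize(a[170:290,180:380],(800,480),interpolation=cv2.INTER_CUBIC)
cv2.imwrite("pics/a1.png",a[:,:,::-1])
```

```text
[ 543.49293425 -173.33222114   75.46138382] [1.43347402 0.23964286 0.43041556] [ 9.99994248e-01 -3.31403321e-03  6.51679723e-04  3.11962990e-04]
```

View pics/a1.png

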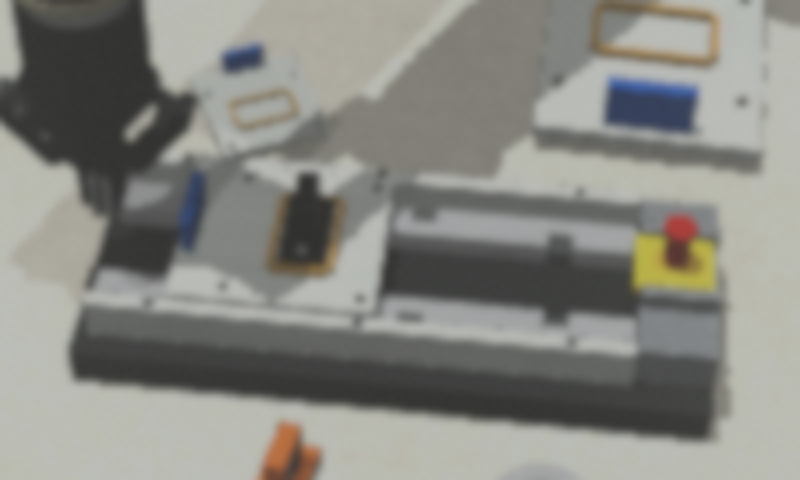

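Fingertips (95,205 in the crop) are lined up behind the blue tab (190,215), and the rails ahead are clear. I'll approach slowly and feel for contact.

Call:
{"method": "play_rows", "body": {"rows": [[0,-0.05,-1.0,0.1,0],[0,-0.05,-1.0,0.2,0],[0,0,-0.8,0,0],[0,0,-0.4,0,0],[0,0,-0.4,0,0],[0,0,-0.4,0,0],[0,0,-0.4,0,0],[0,0,-0.4,0,0]]}}

```text
clock: 3.45
tool_pos: [542.2, -125.1, 71.4]
tool_rot: [1.0, -0.004, 0.0, 0.0]
ft_force: [0.3, -4.8, -1.1]
width: -0.2
grip_force: 2.2
```

Call:
{"method": "play_rows", "body": {"rows": [[0,0,-0.5,0,0],[0,0,-0.5,0,0],[0,0,-0.5,0,0],[0,0,-0.5,0,0],[0,0,-0.5,0,0],[0,0,-0.5,0,0],[0,0,-0.5,0,0],[0,0,-0.5,0,0]]}}

```text
clock: 4.45
tool_pos: [542.5, -84.5, 71.4]
tool_rot: [1.0, -0.004, 0.0, 0.0]
ft_force: [-0.5, -5.5, -1.0]
width: -0.4
grip_force: 2.5
```

Call:
{"method": "play_rows", "body": {"rows": [[0,0,-0.5,0,0],[0,0,-0.5,0,0],[0,0,-0.5,0,0],[0,0,-0.5,0,0],[0,0,-0.5,0,0],[0,0,-0.5,0,0],[0,0,-0.5,0,0],[0,0,-0.5,0,0]]}}

```text
clock: 5.45
tool_pos: [542.8, -44.5, 71.4]
tool_rot: [1.0, -0.004, -0.0, 0.0]
ft_force: [0.7, -4.5, 0.9]
width: 0.1
grip_force: 2.6
```

Call:
{"method": "play_rows", "body": {"rows": [[0,0,-0.3,0,0],[0,0,-0.3,0,0],[0,0,-0.3,0,0],[0,0,-0.3,0,0],[0,0,-0.2,0,0],[0,0,-0.2,0,0],[0,0,-0.2,0,0],[0,0,-0.2,0,0]]}}

```text
clock: 6.45
tool_pos: [542.9, -24.7, 71.4]
tool_rot: [1.0, -0.004, -0.0, 0.0]
ft_force: [0.1, -5.1, 1.1]
width: -0.3
grip_force: 2.7
```

Call:
{"method": "play_rows", "body": {"rows": [[0,0,-0.2,0,0],[0,0,-0.2,0,0],[0,0,-0.2,0,0],[0,0,-0.2,0,0],[0,0,-0.2,0,0]]}}

```text
clock: 7.08
tool_pos: [543.0, -14.7, 71.4]
tool_rot: [1.0, -0.004, -0.0, 0.0]
ft_force: [0.9, -5.5, 0.4]
width: 0.2
grip_force: 2.7
```

Run:
```python
from h import *
s=env.read_state();print(s["tool_pos"],s["ft_force"])
a=env.camera("scene")
a=cv2.resize(a[190:280,190:370],(800,400),interpolation=cv2.INTER_CUBIC)
cv2.imwrite("pics/a2.png",a[:,:,::-1])
```

```text
[542.9734642  -14.73550754  71.35131238] [ 0.86689117 -5.54176795  0.37656802]
```

View pics/a2.png

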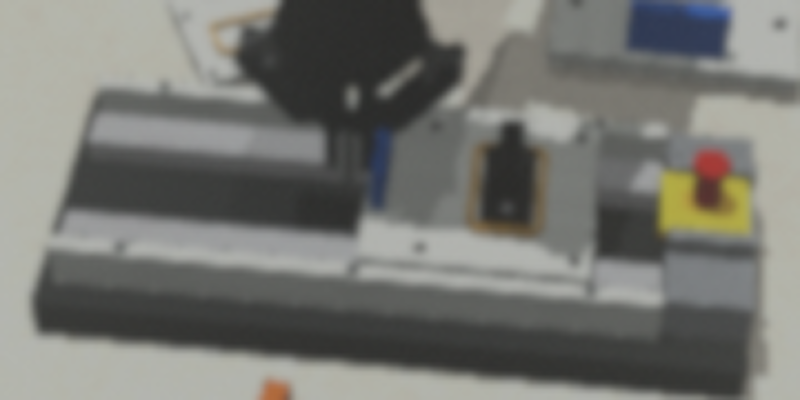

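The fingers (350,150) rest on the tab (378,165) and the bracket is upright. The carrier's front edge (595) is about 36 mm from the bridge (660), so it has roughly 6-8 mm to go.

Call:
{"method": "play_rows", "body": {"rows": [[0,0,-0.15,0,0],[0,0,-0.15,0,0],[0,0,-0.15,0,0],[0,0,-0.15,0,0]]}}

```text
clock: 7.62
tool_pos: [543.0, -8.8, 71.3]
tool_rot: [1.0, -0.004, -0.0, 0.0]
ft_force: [0.0, -5.9, 0.9]
width: 0.1
grip_force: 2.7
```

Call:
{"method": "play_rows", "body": {"rows": [[0,0,-0.15,0,0],[0,0,-0.15,0,0]]}}

```text
clock: 7.88
tool_pos: [543.1, -5.6, 71.3]
tool_rot: [1.0, -0.004, -0.0, -0.0]
ft_force: [-1.1, -5.7, 2.2]
width: 0.0
grip_force: 2.9
```

Call:
{"method": "play_rows", "body": {"rows": [[0,0,-0.15,0,0],[0,0,-0.1,0,0]]}}

```text
clock: 8.12
tool_pos: [543.1, -3.4, 71.4]
tool_rot: [1.0, -0.004, -0.0, 0.0]
ft_force: [0.7, -5.9, 1.3]
width: -0.3
grip_force: 2.8
```

Call:
{"method": "play_rows", "body": {"rows": [[0,0,-0.1,0,0],[0,0,-0.1,0,0]]}}

```text
clock: 8.38
tool_pos: [543.1, -2.2, 71.4]
tool_rot: [1.0, -0.004, -0.0, 0.001]
ft_force: [-0.3, -9.8, 1.8]
width: 0.4
grip_force: 5.5
```

Call:
{"method": "play_rows", "body": {"rows": [[0,0,-0.1,0,0],[0,0,-0.1,0,0]]}}

```text
clock: 8.62
tool_pos: [543.1, -1.9, 71.5]
tool_rot: [1.0, -0.004, -0.0, 0.002]
ft_force: [-1.1, -16.5, 1.5]
width: 0.1
grip_force: 8.8
```

Force climbed to 16 N and motion stopped at y = -2, so the carrier is home. I'll back off, lift, move over past the post, and look.

Call:
{"method": "play_rows", "body": {"rows": [[0,0,1.0,0,0],[0,0,2.0,0,0],[0,0,0,-4.0,0],[0,0,0,-5.0,0],[0,0,0,-3.0,0],[0,0,-4.0,0,0],[0,0.1,-5.0,0,0],[0,0.1,-5.0,0,0]]}}

```text
clock: 9.62
tool_pos: [546.0, 111.6, 191.4]
tool_rot: [1.0, -0.004, -0.0, -0.0]
ft_force: [0.8, 0.3, 1.1]
width: 0.3
grip_force: 0.0
```

Call:
{"method": "play_rows", "body": {"rows": [[0,0,-5.0,0,0],[0,0,-4.5,0,0],[0,0,-4.0,0,0],[0,0,0,0,0],[0,0,0,0,0]]}}

```text
clock: 10.25
tool_pos: [546.9, 245.1, 190.9]
tool_rot: [1.0, -0.004, -0.0, 0.0]
ft_force: [1.0, -0.2, -0.4]
width: -0.2
grip_force: 0.0
```

Run:
```python
from h import *
s=env.read_state();print(s["tool_pos"],s["ft_force"])
a=env.camera("scene");
b=env.camera("top")
x=cv2.resize(a[190:280,190:370],(800,300),interpolation=cv2.INTER_CUBIC)
y=cv2.resize(b[170:242,205:350],(800,300),interpolation=cv2.INTER_CUBIC)
cv2.imwrite("pics/a3.png",np.vstack([x,y])[:,:,::-1])
```

```text
[546.92463039 245.13406676 190.90559034] [ 0.96612087 -0.17926511 -0.39959266]
```

View pics/a3.png

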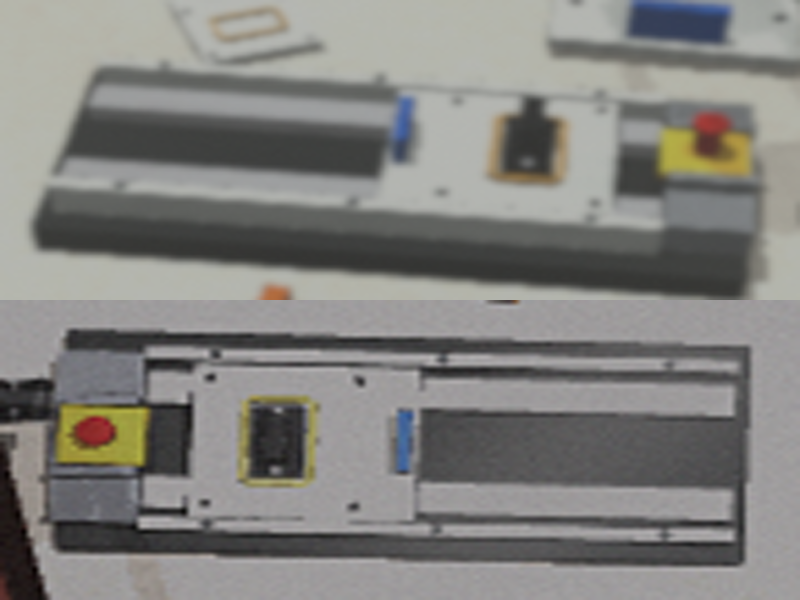

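The carrier's front edge (190, lower half) now sits about 30 mm short of the bridge. Its top is flush below the guides, so it is seated. The bracket is upright in its nest and the post (95,431) is untouched.

Call:
{"method": "play_rows", "body": {"rows": [[0,-0.1,0,4.0,0],[0,0,0,4.0,0],[0,0,0,3.0,0],[0,0,-1.0,0,0],[0,0,0,0,0]]}}

```text
clock: 10.98
tool_pos: [547.3, 256.2, 82.8]
tool_rot: [1.0, -0.004, 0.001, -0.0]
ft_force: [0.2, 0.0, 0.1]
width: 0.2
grip_force: 0.0
```

Call:
{"method": "play_rows", "body": {"rows": [[0,-0.1,1.5,0.2,0],[0,-0.1,1.5,0,0],[0,0,1.0,0,0],[0,0,0.5,0,0],[0,0,0.4,0,0],[0,0,0.4,0,0],[0,0,0.4,0,0],[0,0,0.4,0,0]]}}

```text
clock: 11.98
tool_pos: [543.8, 194.7, 79.4]
tool_rot: [1.0, -0.004, 0.0, -0.0]
ft_force: [0.6, 1.6, 1.1]
width: 0.1
grip_force: 0.9
```

Call:
{"method": "play_rows", "body": {"rows": [[0,0,0.4,0,0],[0,0,0.4,0,0],[0,0,0.4,0,0],[0,0,0.4,0,0],[0,0,0.3,0,0],[0,0,0.3,0,0],[0,0,0.2,0,0]]}}

```text
clock: 12.85
tool_pos: [543.5, 170.5, 79.3]
tool_rot: [1.0, -0.004, -0.0, 0.0]
ft_force: [1.2, 2.5, 1.8]
width: -0.0
grip_force: 0.8
```

Call:
{"method": "play_rows", "body": {"rows": [[0,0,0.2,0,0],[0,0,0.2,0,0],[0,0,0.2,0,0]]}}

```text
clock: 13.22
tool_pos: [543.5, 168.7, 79.6]
tool_rot: [1.0, -0.004, 0.001, -0.004]
ft_force: [1.0, 23.0, -0.3]
width: 0.1
grip_force: 11.0
```

Call:
{"method": "play_rows", "body": {"rows": [[0,0,0.1,0,0],[0,0,0.1,0,0],[0,0,0.1,0,0]]}}

```text
clock: 13.6
tool_pos: [543.5, 168.5, 79.7]
tool_rot: [1.0, -0.004, 0.001, -0.006]
ft_force: [1.4, 30.6, -2.4]
width: -0.1
grip_force: 15.0
```

The bolt hit a hard end stop at 30 N, about 40 mm across from its start. I'll back off and clear the hand.

Call:
{"method": "play_rows", "body": {"rows": [[0,0,-1.5,0,0],[0,0,-2.5,0,0],[0,0,-2.0,0,0],[0,0,0,-5.0,0],[0,0,0,-5.0,0],[0,0,0,-4.0,0],[0,0,0,0,0],[0,0,0,0,0]]}}

```text
clock: 14.6
tool_pos: [543.4, 221.5, 218.4]
tool_rot: [1.0, -0.004, -0.001, 0.0]
ft_force: [0.1, 1.0, -1.5]
width: -0.1
grip_force: 0.0
```

Run:
```python
from h import *
s=env.read_state();print(s["tool_pos"],s["ft_force"])
a=env.camera("scene");b=env.camera("top")
x=cv2.resize(a[190:280,190:370],(800,300),interpolation=cv2.INTER_CUBIC)
y=cv2.resize(b[170:242,205:350],(800,300),interpolation=cv2.INTER_CUBIC)
cv2.imwrite("pics/a4.png",np.vstack([x,y])[:,:,::-1])
h=cv2.cvtColor(b,cv2.COLOR_RGB2HSV);m=cv2.inRange(h,(0,150,80),(8,255,255));m[:170]=0;m[240:]=0;m[:,:205]=0;m[:,350:]=0
v,u=np.nonzero(m);print(ray("top",u.mean(),v.mean(),103))
```

```text
[543.44761916 221.54681894 218.4477472 ] [ 0.12744852  0.97213737 -1.50270204]
[543.87579219 144.22412248 103.        ]
```

View pics/a4.png

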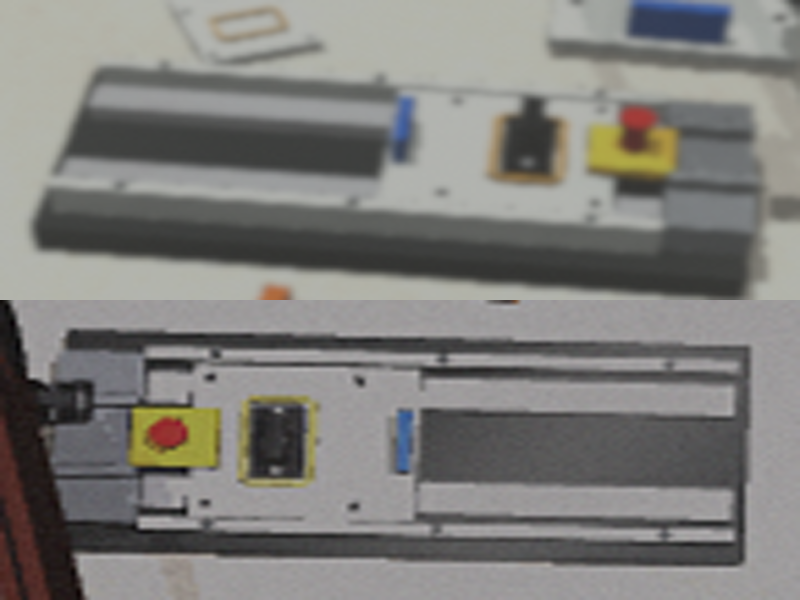

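The post is at track x of about 130, so the bolt (174,436) is fully across and covers the front edge of the seated carrier. The bracket is in its nest and the hand is clear.

```bash
python3 -c "
from workcell import env
print(env.close_job())"
```

```text
the job is handed in; nothing more can be done
None
```

The carrier is seated in its notches, the bolt is fully across, the bracket still stands in its nest and the hand is clear; I handed the job in at about 15 s, and no verdict came back.

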